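# Pack the joinery sample and close the tool box

## Robot

A 7-joint arm with a two-finger parallel gripper is mounted at the origin on the work surface. World frame = base frame: x ahead of the robot, y to its left, z up, the work surface at z = 0. Lengths are in m, angles in rad, forces in N, time in s.
With the tool pointing down it reaches from about 0.4 to 0.85 m from the base axis. Payload 10.4 kg.
Tool frame: the origin (TCP) lies on the centre line of the jaws, within the pads' length; the fingertips stand 17 mm ahead of it and the grasp point (between the pads) lies 2 mm behind it (manip.tcp_to_tips is the distance from the TCP to the fingertips, in m); z points along the fingers, x is the direction in which the jaws open and shut, and the axes are right-handed (so a half turn about z gives the same grasp; the last joint's range is limited). The gripper opens to 85 mm and grips with 20 to 120 N. Pads are 22 mm wide; open, the fingers measure 114 mm over their backs; the gripper's body (76 mm by 85 mm) begins 54 mm behind the grasp point. The pads swing forward as they close: fully open they stand 13 mm farther back than shut.
Start: joints at [-1.244, 0.332, -0.065, 1.46, 0.022, 1.35, -0.088], TCP at [0.214, 0.587, 0.248] pointing down, gripper open.
Joint ranges: [-2.6, 2.6], [-0.5, 2.12], [-1.47, 1.34], [0.16, 2.42], [-1.27, 4.41], [0.06, 2.06], [-2.6, 2.6]. Speed limits (rad/s): [2.22, 2.22, 2.79, 2.79, 3.14, 3.14, 3.14].

## Interface

Orientations are given as a unit quaternion [x, y, z, w].
In Python, from workcell import manip gives the robot as it stands.
- The arm moves only by the shell command python3 -m pendant 'ROWS' [FORCE]. ROWS is JSON, a list of rows, each a list of 3 entries, a list of its own where there are three numbers: the shift along the world's x, y, z in cm, then the turn, a rotation vector about the world's x, y, z in degrees, then the closure in counts, from 0 (fully open) to 255 (shut). A call has 1 to 12 rows; each row shifts and turns the pose as measured when the row begins; what a row does not reach is not made up. A row lasts 1/8 s, in which the tool goes at most 62.5 mm and 10.7 degrees, less where a joint would pass 70% of its speed; a pose out of reach is approached as far as the arm can. A call is refused whole if a number of a shift passes 6.25 or a number of a turn 10.7, either way. A call with a gripper value outside its range is refused whole. The fingers move at their own pace and stop on an object; FORCE is the grip in N (left out, the last holds). Time passes only in rows, so rows that do not move let the fingers close. It gives the time, the measured TCP pose, the force and the opening at its end, in the units of the state.
- manip.get_obs(): the state, without advancing time (a new reading comes with each control period).
- manip.camera(name): name is "scene" or "top" or "wrist"; returns a dict with "pixels" (400x640x3 uint8, red, green, blue), "range_z" (400x640 float32, m along the optical axis (not along the pixel's ray), 0 where there is no reading), "K" (3x3 intrinsics, pixels), "origin" and "rotation" of the camera in the world; the wrist camera has in their place "hand_eye" (4x4, takes a point from camera to tool coordinates, whose origin is the TCP and whose axes are the tool frame's). Camera axes: x right, y down, z forward; pixel columns grow to the right and rows downward; lengths in m; the calibration is good to about 2 mm. A picture is of the moment at which its call begins: read the wrist's pose just before it.
- manip.hand_in(): hands the job in, once; it reports no verdict.
The state is a dict: "clock": time; "joint_pos": joint angles; "joint_velocities": joint speeds; "tau": joint torques, N m; "position": TCP position; "ee_rot": TCP orientation; "ft_force": force on the tool from outside, world axes, zero at the start; "torque": the same for the moment, N m; "grip_width": opening from 0.0 (shut) to 1.0 (fully open).
Only numpy, scipy, OpenCV 4.12 (cv2) and the standard library are available. Lean on these libraries where they do the work, as an engineer would, in place of code of your own. Each camera call takes 0.05 s, during which the arm holds its last target.

## Task

Put the saw-toothed wooden sample down lengthwise in the open tool box so that it lies on the floor, then put the lid on the right way round (orange edge to orange edge) so that all its lugs drop into the notches and it lies flush on the rim. Let go of the lid, then swing the bail over until its red grip rests on the lid, and leave the other things on the bench where they are.

Things in the scene. Friction and masses are not known exactly. Their poses are not given: they have to be found in the camera images.
- box: Open grey tool box fixed to the bench between brass dogs. Outside 130 (x) x 170 (y) x 70 mm high, walls 8, floor 6 mm. Origin: centre of its underside; z up. Rim notches, each centred on its wall, cut right through it and 14 mm deep: front (-x, orange patch) 65 mm wide, back (+x) 30 mm, each end (+y, -y) 35 mm. A steel bail is hinged near its back.
- lid_grip (a point): Centre of the loose lid's aluminium handle bar, which lies along y: 14 mm wide (x), 90 long, 12 high, on posts 36 mm either side (14 x 12 mm); its underside is 22 mm above the plate. Plate top is 28 mm and plate underside 36 mm below this point; it starts 48 mm above the bench. Seated on the box it is 106 mm straight above the box's origin, lid axes along the box's.
- lid: Black lid, 0.3 kg, origin at lug-tip level, 48 mm below point lid_grip; starts standing on its lugs. Plate 130 (x) x 170 (y) x 8 mm. Lugs below it 12 mm deep, 7 thick, tapered at the tip: 60 mm wide at the front (-x, orange stripe on top), 25 at the back, 30 at each end; each centred over its wall of the box, with 2.5 mm play either side in its notch.
- sample_mid (a point): Centre of the pale wooden joinery sample: a bar 120 mm long (x), 36 mm wide (y), 34 mm high, with five saw teeth along its top (the top 12 mm or so); 0.12 kg. The point is 17 mm above its underside; z is up as it starts, flat on the bench.
- sample: The same sample as a body; origin at the centre of its underside.
- bail (a joint): Angle of the U-shaped steel bail on the box, rad: 2.0 to 2.35 (swung back, open) at the start, 0 when its bar lies on the seated lid (contact within about 0.02); stops at -0.05 and 2.5. Stiff hinge (about 0.16 N m): stays where it is left; 2 to 3 N at the grip moves it.
- bail_grip (a point): Centre of the bail's red round grip, 16 mm in diameter, 90 mm long along the box's y, 105 mm from the hinge line. With the bail at 0 it is 48 mm in front of (-x) and 85.5 mm above the box's origin, on the lid between handle and front edge; as the angle grows it swings up and back over the handle. Side arms (8 mm rods) pass outside the box at y = +-92 mm.
- bail_hinge (a point): Middle of the bail's hinge line (along the box's y), 55 mm behind (+x) and 66 mm above the box's origin. Seen from it, the grip lies at angle (bail + 0.187) above the box's -x direction.
- plane: Bystander: steel hand plane, 200 x 56 x 90 mm. Origin: centre of its underside.
- mallet: Bystander: wooden mallet lying down, 270 mm long, 60 mm high. Origin: on the bench, under the handle near the head.
- square: Bystander: try square lying flat, 190 x 110 x 16 mm. Origin: under the middle of its dark wooden stock.
- chisel: Bystander: chisel lying flat, 220 mm long, 26 mm high. Origin: under its middle.
- offcut: Bystander: plain pale wooden block without teeth, 110 x 45 x 30 mm. Origin: centre of its underside.
- glue: Bystander: white bottle with blue cap, 60 mm in diameter, 150 mm high. Origin: centre of its underside.
- sander: Bystander: cork sanding block, 100 x 62 x 25 mm. Origin: centre of its underside.
Things that resemble listed ones, but are neither listed nor needed, are in the scene too. What is shaped like the sample but black, green or yellow is not meant.

How it is judged:
By the outcome, as a careful person would: the job done as asked, in the order asked, and still so for the second after the job is handed in, with the robot touching nothing.
It also fails if it takes over 72 s, if anything falls off the work surface, if the arm or the gripper's body presses on something with over 40 N, if the wrist force passes 120 N, or if a joint passes its speed limit or range.

## Working session

There is one attempt and no reset: what is moved stays moved. The work goes in short steps, Python scripts to look and compute and a shell command to move; the robot and the scene stay as the last step left them, time stands still between calls to the robot, and variables do not carry over. Pictures are saved under pics/ and viewed, and the job is handed in when it is done.

```bash
ls; mkdir -p pics; cat > h.py <<'E'
import numpy as np, cv2
from workcell import manip
from scipy.spatial.transform import Rotation as R
def cam(n):
    o=manip.get_obs(); c=manip.camera(n)
    if n=='wrist':
        T=np.eye(4);T[:3,:3]=R.from_quat(o['ee_rot']).as_matrix();T[:3,3]=o['position']
        M=T@np.array(c['hand_eye']);c['origin']=M[:3,3];c['rotation']=M[:3,:3]
    c['origin']=np.array(c['origin']);c['rotation']=np.array(c['rotation']);c['K']=np.array(c['K'])
    return c
def save(c,f): cv2.imwrite('pics/'+f,cv2.cvtColor(c['pixels'],cv2.COLOR_RGB2BGR))
def cloud(c):
    v,u=np.mgrid[:400,:640];z=c['range_z'];K=c['K']
    p=np.stack([(u-K[0,2])/K[0,0]*z,(v-K[1,2])/K[1,1]*z,z],-1)
    P=p@c['rotation'].T+c['origin'];P[z<=0]=np.nan;return P
def ray(c,u,v,h):
    K=c['K'];d=c['rotation']@np.array([(u-K[0,2])/K[0,0],(v-K[1,2])/K[1,1],1.]);return c['origin']+d*(h-c['origin'][2])/d[2]
def st():
    o=manip.get_obs();print('t',o['clock'],'pos',np.round(o['position'],4),'q',np.round(o['ee_rot'],4),'j',np.round(o['joint_pos'],3),'F',np.round(o['ft_force'],1),'g',o['grip_width'])
E
python3 - <<'E'
from h import *
import pickle
st()
for n in ('scene','top','wrist'):
    c=cam(n);save(c,n+'0.png');pickle.dump(c,open(n+'0.pkl','wb'));print(n,c['origin'],c['K'][0])
st()
E
```

```text
pics
t 0.0 pos [0.214  0.5868 0.2475] q [ 8.193e-01  5.733e-01 -6.000e-04  4.000e-04] j [-1.244  0.333 -0.065  1.461  0.022  1.35  -0.088] F [-0.2 -0.2 -0.2] g 1.00300572169783
scene [1.32776282 0.36327547 1.2619369 ] [483.58062568   0.         315.60643874]
top [ 0.29925728 -0.01723985  1.3981029 ] [424.27396779   0.         316.96638049]
wrist [0.14521424 0.61208205 0.37464254] [300.68119187   0.         320.56585582]
t 0.15 pos [0.2141 0.5869 0.2477] q [ 8.194e-01  5.733e-01 -4.000e-04  3.000e-04] j [-1.244  0.333 -0.065  1.461  0.022  1.35  -0.088] F [-0.4  0.5  0.5] g 0.9989662138858487
```

View pics/scene0.png

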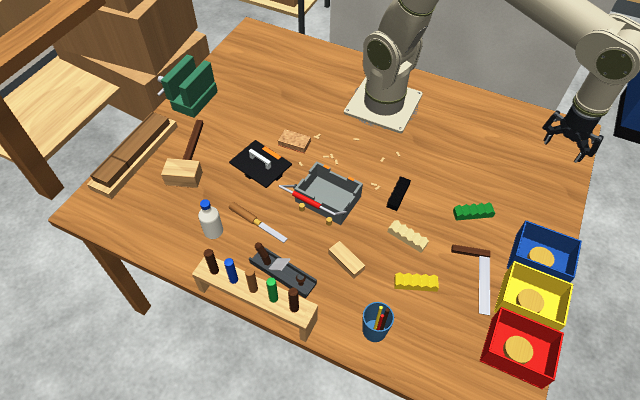

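View pics/top0.png

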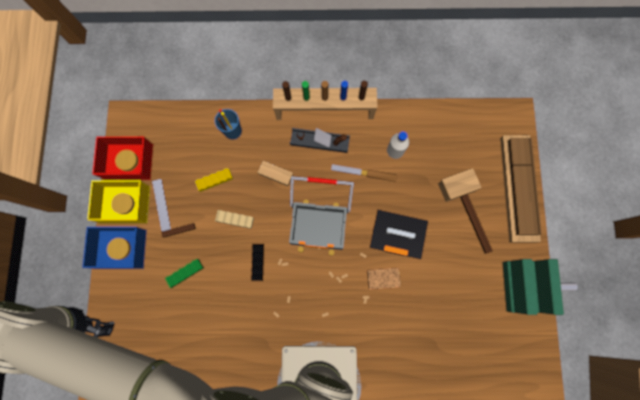

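View pics/wrist0.png

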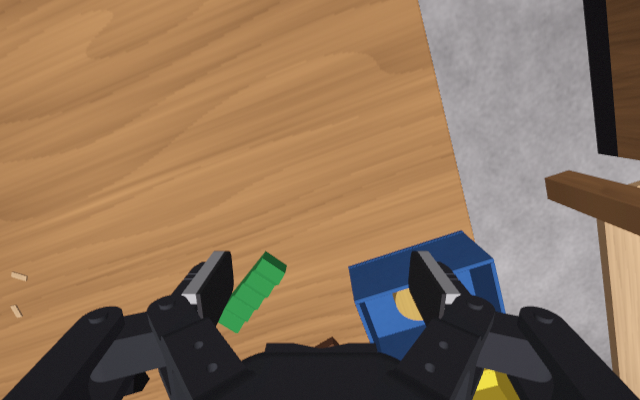

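Top view: possible samples are pale toothed (234,218), yellow toothed (213,180), green toothed (184,273), black toothed (257,262) and the plain pale offcut (275,173). By the description I choose the pale toothed one at (234,218). The box is at (318,228), the lid at (398,234) with its orange stripe toward the robot, and the bail's red grip at (322,181). I'll check the choice in a crop and then measure.

```bash
python3 - <<'E'
from h import *
import pickle
s=pickle.load(open('scene0.pkl','rb'));t=pickle.load(open('top0.pkl','rb'))
a=cv2.resize(s['pixels'][190:310,330:510],None,fx=3,fy=3,interpolation=cv2.INTER_CUBIC)
b=cv2.resize(t['pixels'][160:260,200:440],None,fx=2.25,fy=2.25,interpolation=cv2.INTER_CUBIC)
im=np.zeros((600,540,3),np.uint8);im[:360]=a;im[360:360+225]=b
cv2.imwrite('pics/crop.png',im[...,::-1])
Pt=cloud(t);Ps=cloud(s)
# heights
for nm,P,(u,v) in [('bench t',Pt,(234,250)),('bench s',Ps,(370,230)),('sample t',Pt,(234,218)),('lid t',Pt,(390,222)),('boxfloor t',Pt,(318,228)),('redgrip',Pt,(322,181)),('handle',Pt,(400,233))]:
    print(nm,np.round(P[v,u],4))
# sample blob: z>0.015 around in both
def rect(P,msk,lab):
    q=P[msk][:,:2].astype(np.float32); r=cv2.minAreaRect(q*1000); print(lab,len(q),np.round(np.array(r[0]),1),np.round(r[1],1),round(r[2],2),'z',np.round(np.nanpercentile(P[msk][:,2],[5,50,95]),4))
for nm,P in (('t',Pt),('s',Ps)):
    x,y,z=P[...,0],P[...,1],P[...,2]
    c=Pt[218,234]
    m=(abs(x-c[0])<.09)&(abs(y-c[1])<.09)&(z>.012)&(z<.06)
    n,l=cv2.connectedComponents(m.astype(np.uint8)); 
    k=np.bincount(l[m]).argmax();rect(P,l==k,'sample '+nm)
    c=Pt[222,390]
    m=(abs(x-c[0])<.13)&(abs(y-c[1])<.13)&(z>.013)&(z<.029)
    n,l=cv2.connectedComponents(m.astype(np.uint8));k=np.bincount(l[m]).argmax();rect(P,l==k,'lid '+nm)
    m=(abs(x-c[0])<.13)&(abs(y-c[1])<.13)&(z>.04)&(z<.07)
    n,l=cv2.connectedComponents(m.astype(np.uint8));k=np.bincount(l[m]).argmax();rect(P,l==k,'handle '+nm)
    c=Pt[228,318]
    m=(abs(x-c[0])<.10)&(abs(y-c[1])<.12)&(z>.062)&(z<.076)
    n,l=cv2.connectedComponents(m.astype(np.uint8));k=np.bincount(l[m]).argmax();rect(P,l==k,'boxrim '+nm)
for c,P,nm in ((t,Pt,'t'),(s,Ps,'s')):
    h=cv2.cvtColor(c['pixels'],cv2.COLOR_RGB2HSV)
    red=(((h[...,0]<6)|(h[...,0]>174))&(h[...,1]>180)&(h[...,2]>100)&(P[...,2]>.06))&(abs(P[...,0]-.43)<.1)&(abs(P[...,1]+.02)<.1)
    if red.sum():rect(P,red,'red '+nm); 
    org=(h[...,0]>7)&(h[...,0]<17)&(h[...,1]>210)&(h[...,2]>180)
    n,l,st_,ce=cv2.connectedComponentsWithStats(org.astype(np.uint8))
    for i in range(1,n):
        if st_[i,4]>15:print('orange',nm,ce[i],st_[i,4],np.round(np.nanmedian(P[l==i],0),4))
E
```

```text
Traceback (most recent call last):
  File "h.py", line 15, in cloud
    P=p@c['rotation'].T+c['origin'];P[z<=0]=np.nan;return P
      ~^~~~~~~~~~~~~~~~
ValueError: matmul: Input operand 1 has a mismatch in its core dimension 0, with gufunc signature (n?,k),(k,m?)->(n?,m?) (size 4 is different from 3)
```

View pics/crop.png

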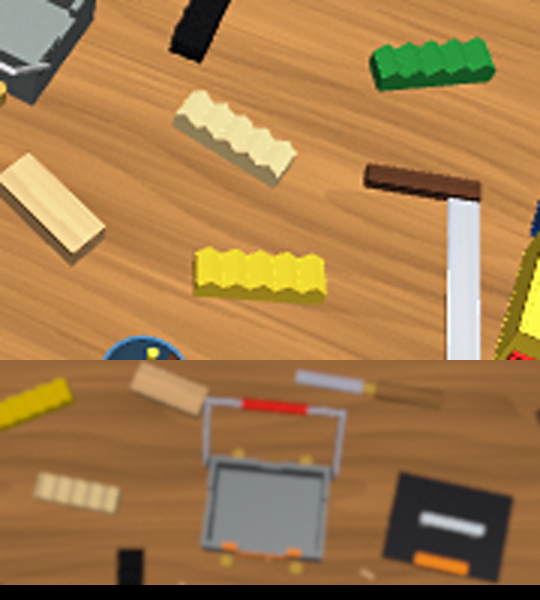

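The crop confirms the choice: a pale wooden bar with five teeth. It has no colour, unlike the yellow, green and black ones. The camera rotation is stored as a quaternion, so I need to fix the helper.

```bash
sed -i "s/c\['rotation'\]=np.array(c\['rotation'\]);/c['rotation']=np.array(c['rotation']);c['rotation']=R.from_quat(c['rotation']).as_matrix() if c['rotation'].size==4 else c['rotation'];/" h.py
cat > m0.py <<'E'
from h import *
import pickle
s=pickle.load(open('scene0.pkl','rb'));t=pickle.load(open('top0.pkl','rb'))
for c in (s,t): c['rotation']=R.from_quat(c['rotation']).as_matrix()
Pt=cloud(t);Ps=cloud(s)
for nm,P,(u,v) in [('bench t',Pt,(234,250)),('bench s',Ps,(370,230)),('sample t',Pt,(234,218)),('lid t',Pt,(390,222)),('boxfloor t',Pt,(318,228)),('redgrip',Pt,(322,181)),('handle',Pt,(400,233))]:
    print(nm,np.round(P[v,u],4))
def rect(P,msk,lab):
    q=P[msk][:,:2].astype(np.float32); r=cv2.minAreaRect(q*1000); print(lab,len(q),np.round(np.array(r[0]),1),np.round(r[1],1),round(r[2],2),'med',np.round(np.median(q,0),4),'z',np.round(np.nanpercentile(P[msk][:,2],[5,50,95]),4))
for nm,P in (('t',Pt),('s',Ps)):
    x,y,z=P[...,0],P[...,1],P[...,2]
    def big(c,r,a,b,lab):
        m=(abs(x-c[0])<r)&(abs(y-c[1])<r)&(z>a)&(z<b)
        n,l=cv2.connectedComponents(m.astype(np.uint8));k=np.bincount(l[m]).argmax();rect(P,l==k,lab+nm)
    big(Pt[218,234],.09,.015,.06,'sample ')
    big(Pt[222,390],.13,.013,.029,'lid ')
    big(Pt[233,400],.1,.042,.065,'handle ')
    big(Pt[228,318],.11,.062,.077,'rim ')
for c,P,nm in ((t,Pt,'t'),(s,Ps,'s')):
    h=cv2.cvtColor(c['pixels'],cv2.COLOR_RGB2HSV)
    red=(((h[...,0]<6)|(h[...,0]>174))&(h[...,1]>180)&(h[...,2]>100)&(P[...,2]>.06))&(abs(P[...,0]-.5)<.2)&(abs(P[...,1]+.02)<.15)
    if red.sum():rect(P,red,'red '+nm); 
    org=(h[...,0]>5)&(h[...,0]<17)&(h[...,1]>200)&(h[...,2]>180)
    n,l,st_,ce=cv2.connectedComponentsWithStats(org.astype(np.uint8))
    for i in range(1,n):
        if st_[i,4]>8:print('orange',nm,ce[i],st_[i,4],np.round(np.nanmedian(P[l==i],0),4))
E
python3 m0.py
```

```text
bench t [0.4138 0.2808 0.0015]
bench s [0.5419 0.1704 0.0034]
sample t [0.5158 0.2786 0.031 ]
lid t [ 0.5039 -0.2322  0.0164]
boxfloor t [0.4855 0.004  0.0085]
redgrip [ 0.6093 -0.0102  0.1518]
handle [ 0.4635 -0.2575  0.0503]
sample t 413 [513.  282.8] [120.   36.8] 79.09 med [0.5126 0.2797] z [0.021  0.0288 0.0361]
lid t 1939 [ 464.  -257.1] [170.4 131.5] 77.0 med [ 0.4602 -0.2559] z [0.0163 0.0207 0.0251]
handle t 134 [ 463.6 -257.3] [90.2 14.8] 76.92 med [ 0.4629 -0.2568] z [0.0486 0.0547 0.0585]
rim t 109 [547.9  58.8] [42.4 79.7] 26.59 med [0.5502 0.0732] z [0.0646 0.0709 0.0746]
sample s 504 [518.8 280.6] [120.1  43.3] 77.39 med [0.5211 0.2825] z [0.0175 0.0273 0.0352]
lid s 1403 [ 468.6 -258.6] [174.5 133.8] 76.73 med [ 0.4775 -0.2538] z [0.0157 0.0202 0.0255]
handle s 118 [ 469.  -258.3] [89.  17.8] 76.55 med [ 0.47   -0.2577] z [0.0454 0.0531 0.0587]
rim s 125 [540.9 -62.1] [80.6 45.5] 51.09 med [ 0.5451 -0.0736] z [0.0635 0.0697 0.0738]
red t 118 [612.3  -8.5] [83.3 14.3] 84.08 med [ 0.6119 -0.0072] z [0.1465 0.1506 0.155 ]
orange t [121.39473684 155.60526316] 38 [0.7478 0.6875 0.0067]
orange t [395.74561404 250.10526316] 114 [ 0.4119 -0.2477  0.0209]
red s 159 [617.7 -10.8] [90.6 17.9] 87.0 med [ 0.6188 -0.0102] z [0.1439 0.1499 0.154 ]
orange s [271.03947368 152.22368421] 76 [ 0.414  -0.2479  0.0205]
orange s [326.11111111 166.55555556] 9 [ 0.4259 -0.0361  0.0722]
orange s [350.58333333 178.33333333] 12 [0.433  0.0524 0.0682]
```

```bash
python3 -m pendant '[[[3.7,-3.8,-0.3],[0,0,-10.1],0],[[3.7,-3.8,-0.3],[0,0,-10.1],0],[[3.7,-3.8,-0.3],[0,0,-10.1],0],[[3.7,-3.8,-0.3],[0,0,-10.1],0],[[3.7,-3.8,-0.3],[0,0,-10.1],0],[[3.7,-3.8,-0.3],[0,0,-10.1],0],[[3.7,-3.8,-0.3],[0,0,-10.1],0],[[3.7,-3.8,-0.3],[0,0,-10.1],0],[[0,0,0],[0,0,0],0]]'
python3 - <<'E'
from h import *
c=cam('wrist');save(c,'w1.png');st();print(np.round(c['rotation'],3),c['origin'])
E
```

```text
clock: 1.27
position: [0.5154, 0.2704, 0.2208]
ee_rot: [0.993, -0.117, -0.001, -0.0]
ft_force: [-1.4, -0.5, -1.1]
grip_width: 1.0
t 1.325 pos [0.5138 0.2729 0.2208] q [ 9.935e-01 -1.142e-01 -1.500e-03 -7.000e-04] j [-0.854  0.257  0.344  1.635 -0.093  1.267 -0.721] F [-0.9  1.1 -0.2] g 1.0018769984851967
[[ 0.973 -0.22  -0.069]
 [-0.23  -0.931 -0.283]
 [-0.002  0.291 -0.957]] [0.53315048 0.34192582 0.34784819]
```

View pics/w1.png

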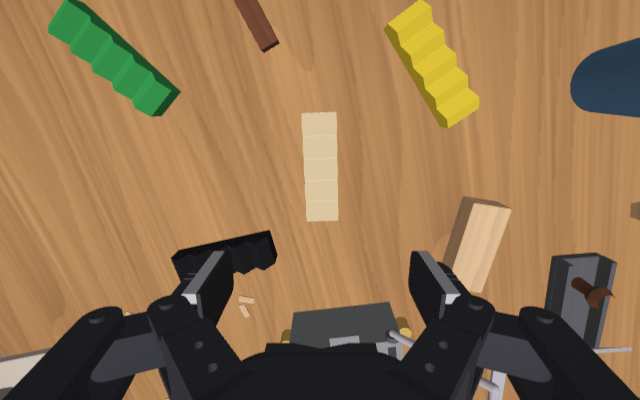

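The wrist picture shows the pale sample at about (320,166), between the fingertips' lines. Green, yellow and black are well away. Now I'll measure it.

```bash
cat > ms.py <<'E'
from h import *
c=cam('wrist');st();P=cloud(c);z=P[...,2]
m=np.zeros((400,640),np.uint8);m[90:250,270:370]=((z>.012)&(z<.06))[90:250,270:370]
q=(P[m>0][:,:2]*1000).astype(np.float32);print(len(q),cv2.minAreaRect(q),np.nanpercentile(z[m>0],[2,50,98]),'bench',np.nanmedian(z[100:240,240:280]))
h=cv2.cvtColor(c['pixels'],cv2.COLOR_RGB2HSV)
mm=np.zeros((400,640),np.uint8);mm[90:250,290:350]=((h[...,1]<100)&(h[...,2]>150))[90:250,290:350]
cn=max(cv2.findContours(mm,0,2)[0],key=cv2.contourArea);r=cv2.minAreaRect(cn);b=cv2.boxPoints(r);print('px',r)
w=np.array([ray(c,u,v,.030)[:2]*1000 for u,v in b],np.float32);print('colour@.030',cv2.minAreaRect(w))
E
python3 ms.py
```

```text
t 1.375 pos [0.5126 0.2748 0.2209] q [ 0.9937 -0.1122 -0.0018 -0.001 ] j [-0.856  0.256  0.342  1.635 -0.093  1.268 -0.721] F [-1.   0.8  0.1] g 0.9940469382256065
3657 ((505.0582275390625, 258.80157470703125), (172.76702880859375, 71.59404754638672), 59.69411849975586) [0.02285542 0.02934901 0.03538371] bench 0.0014195894730001934
px ((321.9454345703125, 168.42530822753906), (108.97220611572266, 35.105499267578125), 89.3839340209961)
colour@.030 ((517.1152954101562, 280.652587890625), (118.78323364257812, 39.742923736572266), 77.71536254882812)
```

```bash
python3 -m pendant '[[[0.35,0.7,-4],[0,0,1.4],0],[[0,0,-5],[0,0,0],0],[[0,0,-5],[0,0,0],0],[[0,0,0],[0,0,0],0]]' 30; python3 - <<'E'
from h import *
c=cam('wrist');save(c,'w2.png');st()
E
```

```text
clock: 1.88
position: [0.5116, 0.2894, 0.0784]
ee_rot: [0.996, -0.092, -0.002, -0.003]
ft_force: [0.2, -0.8, 1.2]
grip_width: 0.999
t 1.925 pos [0.5132 0.2903 0.0811] q [ 9.957e-01 -9.200e-02 -7.000e-04 -4.600e-03] j [-0.838  0.408  0.305  1.757 -0.153  0.994 -0.657] F [1.2 0.9 0.6] g 0.9976906851975103
```

View pics/w2.png

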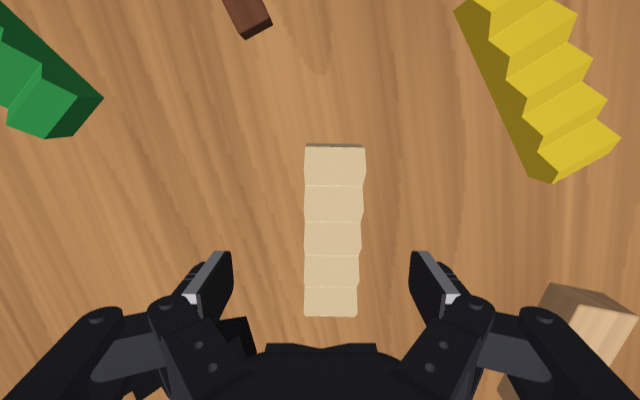

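```bash
cat > ms.py <<'E'
from h import *
c=cam('wrist');st();P=cloud(c);z=P[...,2]
h=cv2.cvtColor(c['pixels'],cv2.COLOR_RGB2HSV)
mm=((h[...,1]<110)&(h[...,2]>150)).astype(np.uint8);mm[:,:285]=0;mm[:,385:]=0;mm[325:]=0
cn=max(cv2.findContours(mm,0,2)[0],key=cv2.contourArea);r=cv2.minAreaRect(cn);print('px',r)
k=np.zeros_like(mm);cv2.drawContours(k,[cn],-1,1,-1);k=(k>0)&(z>.018)
print('depth',cv2.minAreaRect((P[k][:,:2]*1000).astype(np.float32)),np.percentile(z[k],[2,50,98]))
E
python3 ms.py
```

```text
t 1.975 pos [0.5147 0.2905 0.0829] q [ 9.957e-01 -9.250e-02  7.000e-04 -5.700e-03] j [-0.837  0.406  0.306  1.755 -0.152  0.995 -0.658] F [ 1.3 -0.   0.4] g 0.9980414741177519
px ((331.5, 232.0), (168.0, 61.0), 90.0)
depth ((517.5977172851562, 279.6875305175781), (120.40777587890625, 36.17267608642578), 78.47258758544922) [0.02336203 0.02953501 0.03539095]
```

```bash
python3 -m pendant '[[[0.3,-1.0,-2.5],[0,0,-0.9],0],[[0,0,-2],[0,0,0],0],[[0,0,0],[0,0,0],0]]'; python3 -c "
from h import *
st()"
```

```text
clock: 2.35
position: [0.5208, 0.2846, 0.044]
ee_rot: [0.995, -0.099, 0.004, -0.01]
ft_force: [-0.2, -0.4, -0.2]
grip_width: 0.996
t 2.35 pos [0.5208 0.2846 0.044 ] q [ 0.995  -0.0988  0.0044 -0.0096] j [-0.815  0.457  0.299  1.781 -0.178  0.91  -0.637] F [-0.2 -0.4 -0.2] g 0.9957542616595316
```

```bash
cat > go.py <<'E'
import sys
from h import *
def d(x,y,z,yaw):
    o=manip.get_obs();a=np.radians(yaw)
    t=R.from_matrix(np.array([[np.cos(a),np.sin(a),0],[np.sin(a),-np.cos(a),0],[0,0,-1]]).astype(float))
    v=(t*R.from_quat(o['ee_rot']).inv()).as_rotvec(degrees=True)
    print('shift cm',np.round((np.array([x,y,z])-o['position'])*100,2),'turn deg',np.round(v,1),'pos',np.round(o['position'],4),'F',np.round(o['ft_force'],1),'g',round(o['grip_width'],3),'t',round(o['clock'],2))
d(*map(float,sys.argv[1:5]))
E
python3 go.py .5176 .2797 .024 -11.5
```

```text
shift cm [-0.32 -0.49 -2.  ] turn deg [-1.   0.6 -0.2] pos [0.5208 0.2846 0.044 ] F [-0.2 -0.4 -0.2] g 0.996 t 2.35
```

```bash
python3 -m pendant '[[[-0.3,-0.5,-1],[-1,0.6,0],0],[[0,0,-1],[0,0,0],0],[[0,0,0],[0,0,0],0]]'; python3 go.py .5176 .2797 .024 -11.5
```

```text
clock: 2.72
position: [0.5185, 0.2809, 0.025]
ee_rot: [0.995, -0.098, 0.001, -0.001]
ft_force: [0.7, -0.2, 0.1]
grip_width: 0.999
shift cm [-0.09 -0.12 -0.1 ] turn deg [-0.1  0.1 -0.2] pos [0.5185 0.2809 0.025 ] F [ 0.7 -0.2  0.1] g 0.999 t 2.73
```

```bash
python3 -m pendant '[[[-0.1,-0.1,0],[0,0,0],255],[[0,0,0],[0,0,0],255],[[0,0,0],[0,0,0],255],[[0,0,0],[0,0,0],255],[[0,0,0],[0,0,0],255],[[0,0,0],[0,0,0],255]]' 40; python3 go.py .5176 .2797 .024 -11.5
```

```text
clock: 3.48
position: [0.5177, 0.2799, 0.0257]
ee_rot: [0.995, -0.098, 0.001, -0.001]
ft_force: [0.6, -0.1, 0.0]
grip_width: 0.409
shift cm [-0.01 -0.02 -0.17] turn deg [-0.1  0.1 -0.2] pos [0.5177 0.2799 0.0257] F [ 0.6 -0.1  0. ] g 0.409 t 3.48
```

```bash
python3 -m pendant '[[[0,0,4],[0,0,0],255],[[0,0,5],[0,0,0],255],[[0,0,5],[0,0,0],255],[[0,0,2],[0,0,0],255]]'
python3 - <<'E'
from h import *
for n in('top','scene'):
    c=cam(n);P=cloud(c);x,y,z=P[...,0],P[...,1],P[...,2]
    m=(x>.39)&(x<.60)&(abs(y)<.13)&(z>.060)&(z<.078);save(c,n+'1.png')
    l=cv2.connectedComponentsWithStats(cv2.morphologyEx(m.astype(np.uint8),cv2.MORPH_CLOSE,np.ones((3,3))))
    k=m
    print(n,k.sum(),cv2.minAreaRect((P[k][:,:2]*1000).astype(np.float32)),np.round(np.median(P[k],0),4))
    f=(x>.43)&(x<.54)&(abs(y)<.07)&(z<.012)&(z>.002)
    if f.sum(): print(' floor',f.sum(),cv2.minAreaRect((P[f][:,:2]*1000).astype(np.float32)))
E
python3 go.py .487 .003 .19 -4.5
```

```text
clock: 3.98
position: [0.5155, 0.2785, 0.1878]
ee_rot: [0.995, -0.098, -0.001, 0.001]
ft_force: [1.1, -0.0, -2.1]
grip_width: 0.411
top 418 ((486.52777099609375, 3.7440185546875), (188.2102813720703, 130.97531127929688), 84.33281707763672) [0.5161 0.0095 0.0707]
 floor 1210 ((486.47149658203125, 0.5714187622070312), (138.51856994628906, 107.1861572265625), 89.44417572021484)
scene 481 ((490.91162109375, 6.575523376464844), (188.03953552246094, 135.93739318847656), 83.63076782226562) [0.5202 0.0134 0.0689]
 floor 735 ((473.4134521484375, -1.1111984252929688), (138.40345764160156, 85.7684555053711), 87.54121398925781)
shift cm [ -2.87 -27.57   0.28] turn deg [ 0.1 -0.1  6.8] pos [0.5157 0.2787 0.1872] F [ 0.2  0.6 -2.4] g 0.409 t 4.08
```

View pics/scene1.png

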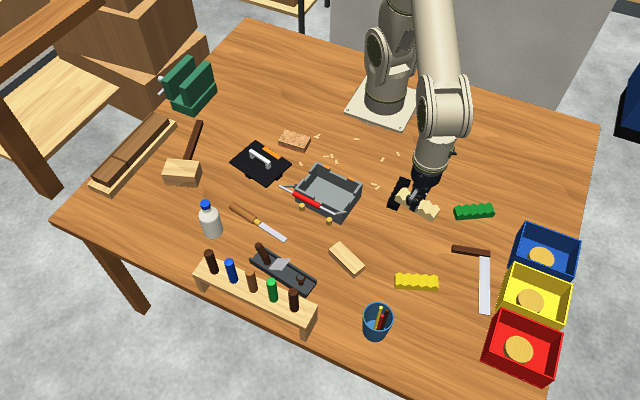

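```bash
python3 -m pendant '[[[-0.5,-5,0.3],[0,0,1],255],[[-0.5,-5.5,0],[0,0,1],255],[[-0.5,-5.5,0],[0,0,1],255],[[-0.5,-5.5,0],[0,0,1],255],[[-0.5,-4.5,0],[0,0,1],255],[[0,0,0],[0,0,0],255],[[0,0,0],[0,0,0],255]]'
python3 - <<'E'
from h import *
c=cam('wrist');save(c,'w3.png')
E
python3 go.py .488 .005 .19 -5.8
```

```text
clock: 4.95
position: [0.484, 0.0115, 0.1805]
ee_rot: [0.999, -0.052, -0.006, 0.003]
ft_force: [-0.2, 0.8, -2.1]
grip_width: 0.412
shift cm [ 0.4  -0.64  0.95] turn deg [ 0.3 -0.7  0.2] pos [0.484  0.0114 0.1805] F [ 0.3 -0.1 -0.8] g 0.414 t 5.0
```

View pics/w3.png

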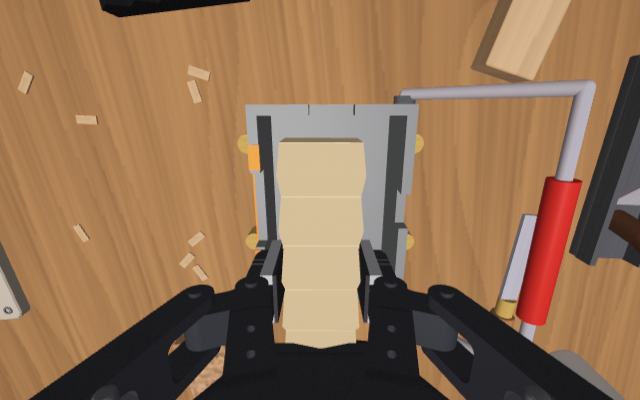

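```bash
python3 -m pendant '[[[0.4,-0.6,-3],[0.3,-0.7,0],255],[[0,0,-4],[0,0,0],255],[[0,0,-2],[0,0,0],255],[[0,0,0],[0,0,0],255]]'
python3 go.py .488 .005 .035 -5.8
```

```text
clock: 5.5
position: [0.4883, 0.0105, 0.0868]
ee_rot: [0.999, -0.048, 0.0, 0.0]
ft_force: [-0.0, -0.7, -0.6]
grip_width: 0.412
shift cm [-0.03 -0.55 -5.18] turn deg [ 0.   0.  -0.3] pos [0.4883 0.0105 0.0868] F [-0.  -0.7 -0.6] g 0.412 t 5.5
```

```bash
python3 -m pendant '[[[0,-0.5,-2],[0,0,0],255],[[0,0,-1.5],[0,0,0],255],[[0,0,-1],[0,0,0],255],[[0,0,-0.3],[0,0,0],255],[[0,0,0],[0,0,0],255]]'
python3 go.py .488 .005 .033 -5.8
```

```text
clock: 6.12
position: [0.4906, 0.0086, 0.0395]
ee_rot: [0.999, -0.046, 0.002, -0.001]
ft_force: [0.6, -0.1, -1.7]
grip_width: 0.406
shift cm [-0.26 -0.36 -0.65] turn deg [-0.1  0.2 -0.5] pos [0.4906 0.0086 0.0395] F [ 0.6 -0.1 -1.7] g 0.406 t 6.12
```

```bash
python3 -m pendant '[[[-0.3,-0.3,-0.4],[0,0.2,0],255],[[0,0,-0.3],[0,0,0],255],[[0,0,-0.2],[0,0,0],255],[[0,0,0],[0,0,0],255]]'
python3 go.py .488 .005 .032 -5.8
```

```text
clock: 6.62
position: [0.4883, 0.0056, 0.0317]
ee_rot: [0.999, -0.046, 0.001, -0.001]
ft_force: [0.8, 0.2, -1.9]
grip_width: 0.418
shift cm [-0.03 -0.06  0.03] turn deg [-0.1  0.1 -0.5] pos [0.4883 0.0056 0.0317] F [ 0.8  0.2 -1.9] g 0.418 t 6.62
```

```bash
python3 -m pendant '[[[0,0,-0.15],[0,0,0],255],[[0,0,0],[0,0,0],255],[[0,0,0],[0,0,0],110],[[0,0,0],[0,0,0],110],[[0,0,0],[0,0,0],110]]'
python3 go.py .488 .005 .20 -5.8
```

```text
clock: 7.25
position: [0.4889, 0.0056, 0.0317]
ee_rot: [0.999, -0.046, 0.001, -0.002]
ft_force: [-0.5, 0.1, -0.3]
grip_width: 0.566
shift cm [-0.09 -0.06 16.83] turn deg [-0.2  0.1 -0.5] pos [0.4889 0.0056 0.0317] F [-0.5  0.1 -0.3] g 0.566 t 7.25
```

```bash
python3 -m pendant '[[[0,0,3],[0,0,0],110],[[0,0,5],[0,0,0],110],[[0,-1,6],[0,0,0],110],[[0,-1.5,6],[0,0,0],110],[[0,-0.5,1],[0,0,0],110],[[0,0,0],[0,0,0],110],[[0,0,0],[0,0,0],110]]'
python3 - <<'E'
from h import *
import pickle
c=cam('wrist');save(c,'w4.png');pickle.dump(c,open('w4.pkl','wb'));st()
E
```

```text
clock: 8.12
position: [0.4863, -0.0251, 0.2454]
ee_rot: [0.999, -0.046, -0.001, -0.001]
ft_force: [-0.3, 1.1, -0.1]
grip_width: 0.569
t 8.175 pos [ 0.4862 -0.0251  0.2452] q [ 9.989e-01 -4.590e-02 -1.200e-03 -8.000e-04] j [-0.574  0.01   0.543  1.843 -0.007  1.293 -0.121] F [ 1.3  0.4 -0.7] g 0.569212411848848
```

View pics/w4.png

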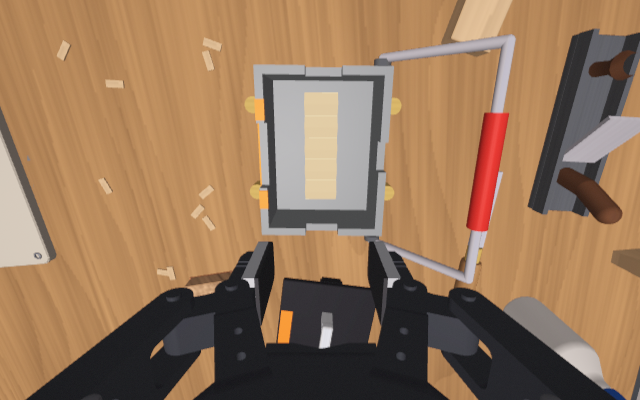

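The sample (305–338, 92–199) lies lengthwise on the box floor. The whole rim is visible, with corners near (255,67), (392,66), (380,234) and (263,234). I'll measure the rim precisely.

```bash
cat > mb.py <<'E'
from h import *
import pickle
c=pickle.load(open('w4.pkl','rb'));P=cloud(c);z=P[...,2]
g=np.zeros((400,640),bool);g[55:240,240:400]=1
rim=g&(z>.066)&(z<.075)
hsv=cv2.cvtColor(c['pixels'],cv2.COLOR_RGB2HSV)
k=cv2.morphologyEx(rim.astype(np.uint8),cv2.MORPH_OPEN,np.ones((3,3)))
Q=P[k>0];print(len(Q),cv2.minAreaRect((Q[:,:2]*1000).astype(np.float32)),np.percentile(Q[:,2],[5,50,95]))
vis=c['pixels'].copy();vis[k>0]=[0,255,0];cv2.imwrite('pics/rim.png',cv2.resize(vis[50:250,230:430],None,fx=3,fy=3,interpolation=cv2.INTER_NEAREST)[...,::-1])
# per-edge fits: outer boundary in box frame
yaw0=np.radians(-5.5)
def edges(Q,yaw):
    A=np.array([[np.cos(yaw),np.sin(yaw)],[-np.sin(yaw),np.cos(yaw)]]);return (Q[:,:2]-[.488,.004])@A.T*1000
q=edges(Q,yaw0)
def band(ax,sgn,lo,hi):
    o=1-ax;res=[]
    for b in np.arange(lo,hi,4):
        s=(q[:,o]>=b)&(q[:,o]<b+4)&(sgn*q[:,ax]>40)
        if s.sum()>2:
            v=q[s,ax];res.append((b+2,v.min(),v.max()))
    return np.array(res)
for nm,ax,sg,lo,hi in(('front',0,-1,-85,85),('back',0,1,-85,85),('+y',1,1,-65,65),('-y',1,-1,-65,65)):
    r=band(ax,sg,lo,hi);print(nm);print(np.round(r.T,0).astype(int))
s=g&(z>.02)&(z<.05)&(hsv[...,1]<110)&(hsv[...,2]>150)
print('sample',cv2.minAreaRect((P[s][:,:2]*1000).astype(np.float32)),np.percentile(P[s][:,2],[2,50,98]))
rd=(((hsv[...,0]<6)|(hsv[...,0]>174))&(hsv[...,1]>150)&(hsv[...,2]>90)&(z>.08))
print('red',cv2.minAreaRect((P[rd][:,:2]*1000).astype(np.float32)),np.percentile(z[rd],[5,50,95]))
E
python3 mb.py
```

```text
3799 ((490.4456481933594, 3.213134765625), (184.43524169921875, 130.91920471191406), 84.29247283935547) [0.06890437 0.07138893 0.07282522]
front
[[-83 -79 -75 -71 -67 -63 -59 -55 -51 -47 -43 -39 -35  33  37  41  45  49
   53  57  61  65  69  73  77  81  85]
 [-62 -63 -62 -62 -62 -62 -63 -62 -63 -63 -63 -63 -62 -62 -62 -62 -62 -63
  -62 -61 -62 -62 -62 -61 -62 -62 -49]
 [-40 -40 -54 -54 -54 -54 -54 -54 -54 -54 -54 -54 -54 -54 -53 -53 -54 -54
  -54 -54 -54 -54 -54 -54 -41 -40 -40]]
back
[[-83 -79 -75 -71 -67 -63 -59 -55 -51 -47 -43 -39 -35 -31 -27 -23 -19  13
   17  21  25  29  33  37  41  45  49  53  57  61  65  69  73  77  81  85]
 [ 40  40  59  59  59  59  59  60  59  59  59  60  59  60  60  60  59  60
   59  60  60  60  60  60  60  60  60  60  60  60  60  60  40  40  40  50]
 [ 67  67  67  67  67  67  68  67  67  67  68  67  67  67  68  67  68  68
   68  68  67  68  68  67  68  68  67  68  68  67  68  68  68  68  68  65]]
+y
[[-63 -59 -55 -51 -47 -43 -39 -35 -31 -27 -23 -19 -15  21  25  29  33  37
   41  45  49  53  57  61  65]
 [ 40  40  40  75  75  75  75  75  75  75  75  75  75  75  75  75  75  75
   75  75  75  75  75  40  40]
 [ 83  83  83  83  83  83  83  83  83  82  82  82  82  83  83  83  83  83
   83  83  89  91  91  91  84]]
-y
[[-63 -59 -55 -51 -47 -43 -39 -35 -31 -27 -23 -19 -15  21  25  29  33  37
   41  45  49  53  57  61  65]
 [-86 -87 -87 -87 -87 -87 -87 -87 -87 -86 -87 -86 -86 -86 -86 -86 -86 -86
  -87 -86 -93 -91 -88 -90 -91]
 [-40 -40 -40 -79 -79 -79 -79 -79 -79 -79 -79 -79 -79 -79 -79 -79 -79 -79
  -79 -79 -79 -79 -79 -41 -40]]
sample ((491.17828369140625, 3.850128173828125), (121.77182006835938, 151.83795166015625), 84.31059265136719) [0.02899308 0.03532421 0.0413259 ]
red ((614.491455078125, -10.975433349609375), (89.22660827636719, 15.708162307739258), 83.79161071777344) [0.14534054 0.15137928 0.15333177]
```

View pics/rim.png

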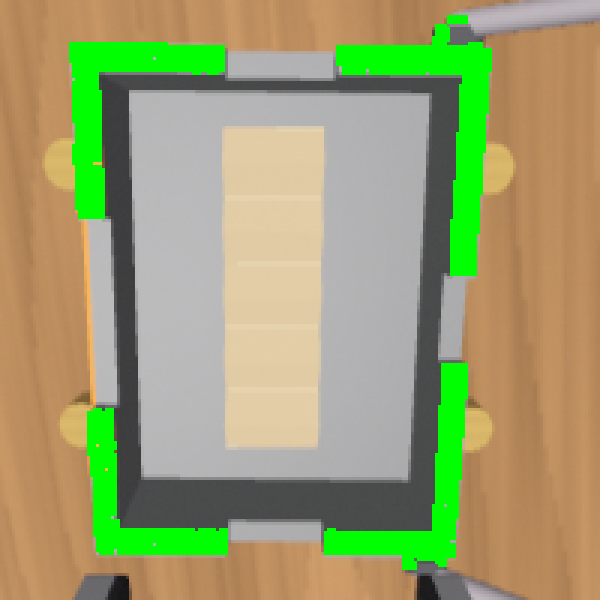

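```bash
python3 -m pendant '[[[-0.4,-5.2,-0.5],[0,0,-1.5],110],[[-0.4,-5.2,-0.5],[0,0,-1.5],110],[[-0.4,-5.2,-0.5],[0,0,-1.5],110],[[-0.4,-5.2,-0.5],[0,0,-1.5],110],[[-0.4,-4.5,-0.5],[0,0,-1.5],110],[[0,0,0],[0,0,0],110],[[0,0,0],[0,0,0],110],[[0,0,0],[0,0,0],110]]'
cat > ml.py <<'E'
from h import *
import pickle,sys
c=cam('wrist');save(c,sys.argv[1]+'.png');pickle.dump(c,open(sys.argv[1]+'.pkl','wb'));st()
P=cloud(c);z=P[...,2];x=P[...,0];y=P[...,1]
near=(abs(x-.466)<.11)&(abs(y+.257)<.12)
m=near&(z>.015)&(z<.026);m=cv2.morphologyEx(m.astype(np.uint8),cv2.MORPH_OPEN,np.ones((3,3)))
n,l,s,ce=cv2.connectedComponentsWithStats(m);k=l==(1+s[1:,4].argmax())
print('plate',cv2.minAreaRect((P[k][:,:2]*1000).astype(np.float32)),np.median(z[k]))
m=near&(z>.046)&(z<.062);m=cv2.morphologyEx(m.astype(np.uint8),cv2.MORPH_OPEN,np.ones((3,3)))
n,l,s,ce=cv2.connectedComponentsWithStats(m);k=l==(1+s[1:,4].argmax())
print('handle',cv2.minAreaRect((P[k][:,:2]*1000).astype(np.float32)),np.median(z[k]),k.sum())
E
python3 ml.py w5
```

```text
clock: 9.18
position: [0.4617, -0.2797, 0.2095]
ee_rot: [0.994, -0.109, -0.009, -0.0]
ft_force: [0.5, -0.1, -0.3]
grip_width: 0.569
t 9.225 pos [ 0.4618 -0.2795  0.2096] q [ 9.940e-01 -1.087e-01 -8.900e-03 -3.000e-04] j [-0.238  0.219  0.798  1.763 -0.157  1.245  0.383] F [ 0.7  0.2 -0.9] g 0.5659826790401562
plate ((467.779541015625, -260.512939453125), (169.751708984375, 130.3275909423828), 77.0355453491211) 0.02140118489014975
handle ((468.00250244140625, -260.4851379394531), (88.413818359375, 13.390313148498535), 77.46572875976562) 0.05511494933739314 1337
```

View pics/w5.png

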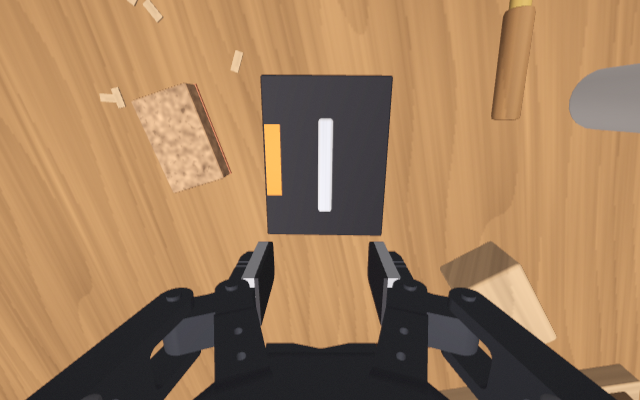

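```bash
python3 -m pendant '[[[0.6,1.9,-3],[0,0,0],110],[[0,0,-5],[0,0,0],110],[[0,0,-3],[0,0,0],110],[[0,0,0],[0,0,0],110],[[0,0,0],[0,0,0],110]]'
python3 go.py .4678 -.2605 .045 -13
```

```text
clock: 9.85
position: [0.471, -0.2554, 0.0988]
ee_rot: [0.994, -0.105, -0.007, -0.001]
ft_force: [0.6, -0.5, 0.5]
grip_width: 0.576
shift cm [-0.32 -0.51 -5.38] turn deg [-0.2 -0.7 -1. ] pos [ 0.471  -0.2554  0.0988] F [ 0.6 -0.5  0.5] g 0.576 t 9.85
```

```bash
python3 -m pendant '[[[-0.3,-0.5,-2],[-0.2,-0.7,-1],110],[[0,0,-1.5],[0,0,0],110],[[0,0,-1],[0,0,0],110],[[0,0,0],[0,0,0],110],[[0,0,0],[0,0,0],110]]'
python3 go.py .4678 -.2605 .045 -13
```

```text
clock: 10.48
position: [0.4718, -0.2605, 0.0572]
ee_rot: [0.994, -0.112, 0.003, -0.0]
ft_force: [0.0, -0.6, 0.2]
grip_width: 0.57
shift cm [-0.4   0.   -1.22] turn deg [ 0.   0.4 -0.1] pos [ 0.4718 -0.2605  0.0572] F [ 0.  -0.6  0.2] g 0.57 t 10.47
```

```bash
python3 -m pendant '[[[-0.4,0,-0.6],[0,0.4,0],110],[[0,0,-0.6],[0,0,0],110],[[0,0,0],[0,0,0],110],[[0,0,0],[0,0,0],110]]'
python3 go.py .4678 -.2605 .045 -13
```

```text
clock: 10.98
position: [0.4678, -0.2606, 0.045]
ee_rot: [0.994, -0.112, -0.0, 0.0]
ft_force: [0.0, -0.3, 0.5]
grip_width: 0.566
shift cm [-0.    0.01  0.  ] turn deg [ 0.  -0.  -0.1] pos [ 0.4678 -0.2606  0.045 ] F [ 0.  -0.3  0.5] g 0.566 t 10.97
```

```bash
python3 -m pendant '[[[0,0,0],[0,0,0],255],[[0,0,0],[0,0,0],255],[[0,0,0],[0,0,0],255],[[0,0,0],[0,0,0],255],[[0,0,0],[0,0,0],255],[[0,0,0],[0,0,0],255]]' 60
python3 ml.py w6; python3 go.py .4678 -.2605 .045 -13
```

```text
clock: 11.72
position: [0.4681, -0.2607, 0.0453]
ee_rot: [0.994, -0.112, 0.0, 0.0]
ft_force: [-0.3, 0.3, -0.5]
grip_width: 0.152
t 11.775 pos [ 0.4681 -0.2607  0.0453] q [ 9.937e-01 -1.121e-01  2.000e-04  4.000e-04] j [-0.169  0.422  0.702  1.934 -0.342  0.905  0.479] F [ 0.8  0.1 -0.6] g 0.15109617533902572
plate ((474.959228515625, -232.60220336914062), (111.95201873779297, 130.10150146484375), 77.1575698852539) 0.021464675836191285
handle ((468.747802734375, -256.750732421875), (81.2236328125, 38.465171813964844), 59.847469329833984) 0.05523611458128111 6135
shift cm [-0.03  0.02 -0.03] turn deg [ 0.1  0.  -0.1] pos [ 0.4681 -0.2607  0.0453] F [ 0.8  0.1 -0.6] g 0.151 t 11.78
```

View pics/w6.png

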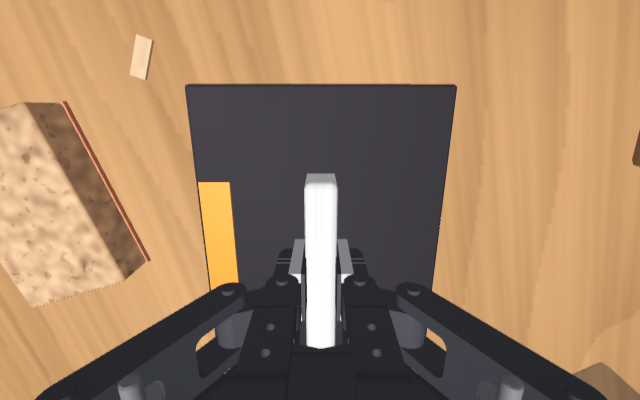

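```bash
python3 -m pendant '[[[0,0,2],[0,0,0],255],[[0,0,4],[0,0,0],255],[[0,0,5],[0,0,0],255],[[0,0,3.5],[0,0,0],255],[[0,0,0],[0,0,0],255]]'
python3 go.py .490 .002 .195 -5.7
```

```text
clock: 12.4
position: [0.466, -0.2612, 0.1985]
ee_rot: [0.994, -0.113, -0.0, 0.0]
ft_force: [-0.3, 0.8, -3.5]
grip_width: 0.151
shift cm [ 2.4  26.32 -0.35] turn deg [ 0.1 -0.   7.3] pos [ 0.466  -0.2612  0.1985] F [-0.3  0.8 -3.5] g 0.151 t 12.4
```

```bash
python3 -m pendant '[[[0.4,3,0],[0,0,1],255],[[0.4,5,0],[0,0,1.3],255],[[0.4,5,0],[0,0,1.3],255],[[0.4,5,0],[0,0,1.3],255],[[0.4,5,0],[0,0,1.3],255],[[0.4,2.8,0],[0,0,1],255],[[0,0,0],[0,0,0],255],[[0,0,0],[0,0,0],255]]'
python3 go.py .490 .002 .15 -5.7
```

```text
clock: 13.4
position: [0.4839, 0.0029, 0.1948]
ee_rot: [0.999, -0.051, -0.004, 0.002]
ft_force: [-0.5, -0.6, -2.0]
grip_width: 0.155
shift cm [ 0.61 -0.09 -4.48] turn deg [ 0.2 -0.4  0.1] pos [0.4839 0.0029 0.1948] F [-0.5 -0.6 -2. ] g 0.155 t 13.4
```

```bash
python3 -m pendant '[[[0.6,0,-2],[0.2,-0.4,0],255],[[0,0,-2],[0,0,0],255],[[0,0,0],[0,0,0],255],[[0,0,0],[0,0,0],255]]'
python3 go.py .490 .002 .13 -5.7
python3 - <<'E'
from h import *
c=cam('wrist');save(c,'w7.png');st()
c=cam('scene');cv2.imwrite('pics/s7.png',cv2.resize(c['pixels'][120:260,220:430],None,fx=3,fy=3,interpolation=2)[...,::-1])
E
```

```text
clock: 13.9
position: [0.4895, -0.0017, 0.1541]
ee_rot: [0.999, -0.054, -0.0, 0.0]
ft_force: [0.6, -0.2, -2.8]
grip_width: 0.145
shift cm [ 0.05  0.37 -2.41] turn deg [ 0.  -0.1  0.5] pos [ 0.4895 -0.0017  0.1541] F [ 0.6 -0.2 -2.8] g 0.145 t 13.9
t 13.95 pos [ 0.4895 -0.0016  0.1541] q [ 9.985e-01 -5.410e-02 -5.000e-04  2.000e-04] j [-0.636  0.112  0.584  1.956 -0.069  1.094 -0.131] F [-0.4 -0.3 -2.9] g 0.15231022068162475
```

View pics/w7.png

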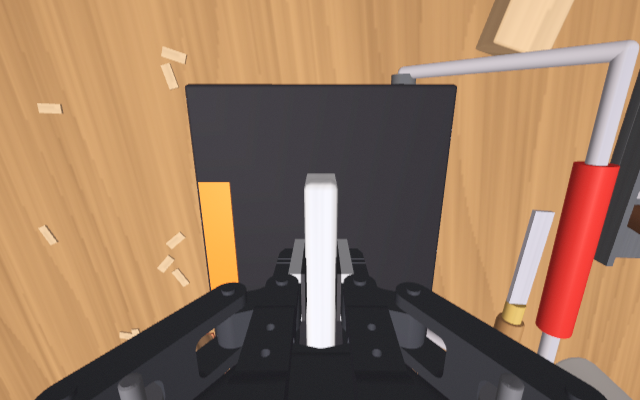

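View pics/s7.png

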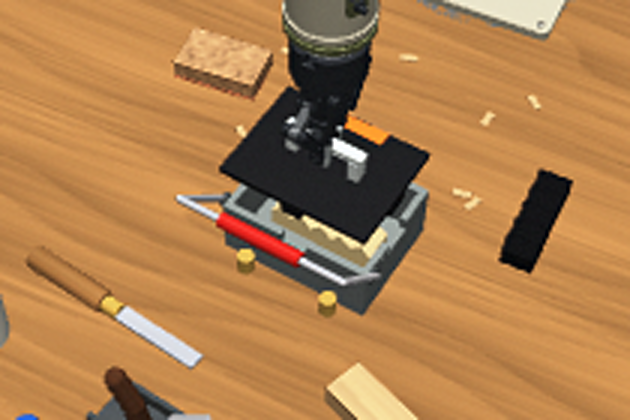

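The lid's plate looks identical in the hand: far edge at row 85, corners at (187,85) and (456,85). It hasn't slipped, and its orange edge is on the box's orange side. Lowering it now.

```bash
python3 -m pendant '[[[0.05,0.4,-1],[0,0,0.5],255],[[0,0,-1],[0,0,0],255],[[0,0,0],[0,0,0],255],[[0,0,0],[0,0,0],255]]'
python3 go.py .490 .002 .122 -5.7
```

```text
clock: 14.5
position: [0.4904, 0.0032, 0.1333]
ee_rot: [0.999, -0.049, 0.0, -0.0]
ft_force: [0.1, 0.3, -1.9]
grip_width: 0.153
shift cm [-0.04 -0.12 -1.13] turn deg [-0.   0.  -0.1] pos [0.4904 0.0032 0.1333] F [ 0.1  0.3 -1.9] g 0.153 t 14.5
```

```bash
python3 -m pendant '[[[0,-0.1,-0.6],[0,0,0],255],[[0,0,-0.5],[0,0,0],255],[[0,0,0],[0,0,0],255],[[0,0,0],[0,0,0],255]]'
python3 go.py .490 .002 .115 -5.7
```

```text
clock: 15.0
position: [0.4905, 0.002, 0.1218]
ee_rot: [0.999, -0.049, 0.0, -0.0]
ft_force: [-0.5, 0.3, -2.6]
grip_width: 0.148
shift cm [-0.05 -0.   -0.68] turn deg [-0.   0.  -0.1] pos [0.4905 0.002  0.1218] F [-0.5  0.3 -2.6] g 0.148 t 15.0
```

```bash
python3 -m pendant '[[[0,0,-0.4],[0,0,0],255],[[0,0,-0.4],[0,0,0],255],[[0,0,0],[0,0,0],255]]'
python3 go.py .490 .002 .1033 -5.7; python3 -m pendant '[[[0,0,-0.2],[0,0,0],255],[[0,0,-0.2],[0,0,0],255],[[0,0,0],[0,0,0],255]]';python3 go.py .490 .002 .1033 -5.7
```

```text
clock: 15.38
position: [0.4906, 0.0021, 0.1133]
ee_rot: [0.999, -0.049, 0.0, -0.0]
ft_force: [0.3, 0.6, -1.7]
grip_width: 0.154
shift cm [-0.06 -0.01 -1.  ] turn deg [-0.   0.  -0.1] pos [0.4906 0.0021 0.1133] F [ 0.3  0.6 -1.7] g 0.154 t 15.38
clock: 15.75
position: [0.4906, 0.0021, 0.1091]
ee_rot: [0.999, -0.049, 0.0, -0.0]
ft_force: [-0.6, 0.8, -2.9]
grip_width: 0.151
shift cm [-0.06 -0.01 -0.58] turn deg [-0.   0.1 -0.1] pos [0.4906 0.0021 0.1091] F [-0.6  0.8 -2.9] g 0.151 t 15.75
```

```bash
python3 -m pendant '[[[0,0,-0.2],[0,0,0],255],[[0,0,-0.2],[0,0,0],255],[[0,0,-0.15],[0,0,0],255],[[0,0,0],[0,0,0],255]]';python3 go.py .490 .002 .1033 -5.7
```

```text
clock: 16.25
position: [0.4908, 0.0021, 0.1033]
ee_rot: [0.999, -0.049, 0.001, -0.0]
ft_force: [-0.1, 0.5, -2.1]
grip_width: 0.151
shift cm [-0.08 -0.01 -0.  ] turn deg [-0.   0.1 -0.1] pos [0.4908 0.0021 0.1033] F [-0.1  0.5 -2.1] g 0.151 t 16.25
```

Nothing resists it all the way down to seat height. I'll press lightly, then release.

```bash
python3 -m pendant '[[[0,0,-0.15],[0,0,0],255],[[0,0,0],[0,0,0],255]]';python3 go.py .490 .002 .1033 -5.7; python3 -m pendant '[[[0,0,0],[0,0,0],150],[[0,0,0],[0,0,0],150],[[0,0,0],[0,0,0],150],[[0,0,0],[0,0,0],150]]'
```

```text
clock: 16.5
position: [0.491, 0.0021, 0.1035]
ee_rot: [0.999, -0.049, 0.0, -0.001]
ft_force: [0.3, 0.0, -2.8]
grip_width: 0.147
shift cm [-0.1  -0.01 -0.02] turn deg [-0.1  0.1 -0.1] pos [0.491  0.0021 0.1035] F [ 0.3  0.  -2.8] g 0.147 t 16.5
clock: 17.0
position: [0.4916, 0.0022, 0.1037]
ee_rot: [0.999, -0.049, 0.001, -0.001]
ft_force: [1.2, -1.1, -1.1]
grip_width: 0.409
```

```bash
python3 -m pendant '[[[0,0,2],[0,0,0],150],[[0,0,4],[0,0,0],150],[[0,-1.5,5],[0,0,0],150],[[0,-1.5,3],[0,0,0],150],[[0,0,0],[0,0,0],150],[[0,0,0],[0,0,0],150]]'
cat > mv.py <<'E'
from h import *
c=cam('wrist');save(c,'w8.png');st();P=cloud(c);x,y,z=P[...,0],P[...,1],P[...,2]
yaw=np.radians(-5.7);A=np.array([[np.cos(yaw),np.sin(yaw)],[-np.sin(yaw),np.cos(yaw)]])
q=(P[...,:2]-[.4903,.0019])@A.T
m=(abs(q[...,0])<.075)&(abs(q[...,1])<.088)&(z>.072)&(z<.09);m=cv2.morphologyEx(m.astype(np.uint8),cv2.MORPH_OPEN,np.ones((3,3)))
n,l,s,ce=cv2.connectedComponentsWithStats(m);k=l==(1+s[1:,4].argmax())
print('plate',cv2.minAreaRect((P[k][:,:2]*1000).astype(np.float32)),np.percentile(z[k],[5,50,95]))
B=np.c_[q[k],np.ones(k.sum())];print('plane',np.linalg.lstsq(B,z[k],rcond=None)[0])
h=cv2.cvtColor(c['pixels'],cv2.COLOR_RGB2HSV)
rd=(((h[...,0]<6)|(h[...,0]>174))&(h[...,1]>150)&(h[...,2]>90)&(z>.08))
print('red',cv2.minAreaRect((P[rd][:,:2]*1000).astype(np.float32)),np.percentile(z[rd],[5,50,95]))
E
python3 mv.py
python3 - <<'E'
from h import *
c=cam('scene');cv2.imwrite('pics/s8.png',cv2.resize(c['pixels'][120:260,220:430],None,fx=3,fy=3,interpolation=2)[...,::-1])
E
```

```text
clock: 17.75
position: [0.4902, -0.0284, 0.2468]
ee_rot: [0.999, -0.049, 0.0, -0.0]
ft_force: [0.1, 0.3, -1.0]
grip_width: 0.408
t 17.8 pos [ 0.4902 -0.0285  0.2467] q [ 9.988e-01 -4.890e-02  2.000e-04 -3.000e-04] j [-0.63   0.015  0.609  1.835 -0.01   1.293 -0.116] F [-0.3  0.6  0.1] g 0.4104666499409643
plate ((491.0126037597656, 1.663909912109375), (175.94265747070312, 131.4092559814453), 84.4845962524414) [0.07816053 0.07940078 0.08061606]
plane [-0.00182978 -0.0014865   0.07940448]
red ((614.7568969726562, -12.102180480957031), (91.85736846923828, 15.731756210327148), 84.54853057861328) [0.1454293  0.15140191 0.15337753]
```

View pics/w8.png

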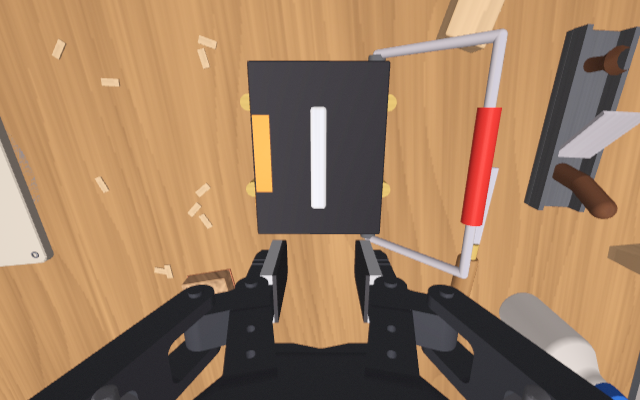

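View pics/s8.png

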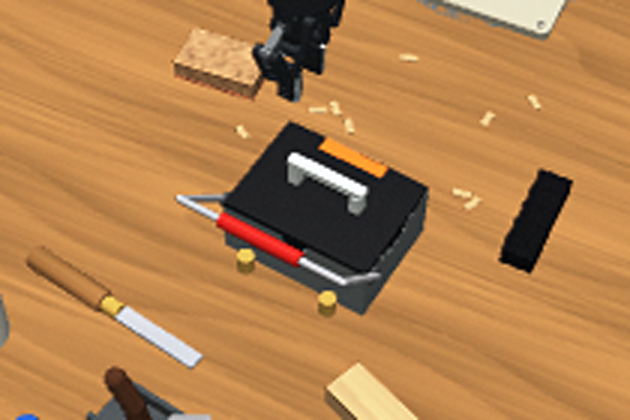

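The lid lies flush: the plate plane reads 79.4 mm with under 0.1° of tilt, and 78 mm is expected given the +1.3 mm depth bias. Its rectangle matches the box. The red grip's centre is at about (0.615, -0.011, 0.144), so the bail is at about 2.11. Going to it.

```bash
python3 -m pendant '[[[4,0.6,-0.3],[0,0,0],130],[[4,0.6,-0.5],[0,0,0],130],[[4,0.5,-1],[0,0,0],130],[[0.5,0,-1],[0,0,0],130],[[0,0,0],[0,0,0],130],[[0,0,0],[0,0,0],130]]' 20
python3 go.py .6147 -.0105 .155 -5.7
```

```text
clock: 18.6
position: [0.6156, -0.0089, 0.2118]
ee_rot: [0.999, -0.047, -0.004, 0.0]
ft_force: [-0.2, -1.1, 0.9]
grip_width: 0.489
shift cm [-0.09 -0.16 -5.68] turn deg [-0.  -0.5 -0.3] pos [ 0.6156 -0.0089  0.2118] F [-0.2 -1.1  0.9] g 0.489 t 18.6
```

```bash
python3 -m pendant '[[[-0.1,-0.1,-2],[0,-0.5,0],130],[[0,0,-1.8],[0,0,0],130],[[0,0,-1],[0,0,0],130],[[0,0,0],[0,0,0],130],[[0,0,0],[0,0,0],130]]'
python3 go.py .6147 -.0105 .155 -5.7
python3 - <<'E'
from h import *
c=cam('wrist');save(c,'w9.png')
E
```

```text
clock: 19.23
position: [0.6137, -0.01, 0.165]
ee_rot: [0.999, -0.048, 0.002, -0.001]
ft_force: [1.1, 0.6, 0.8]
grip_width: 0.489
shift cm [ 0.1  -0.05 -1.  ] turn deg [-0.2  0.2 -0.2] pos [ 0.6137 -0.01    0.165 ] F [1.1 0.6 0.8] g 0.489 t 19.23
```

View pics/w9.png

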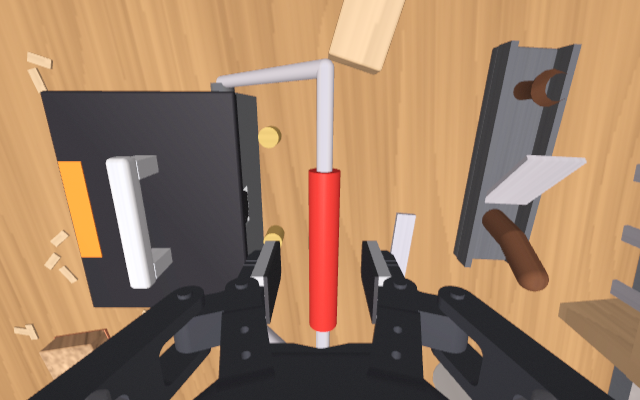

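The red grip (column 323) is centred between the pads. I'll lower 10 mm and close.

```bash
python3 -m pendant '[[[0.1,0,-0.5],[0,0.2,0],130],[[0,0,-0.5],[0,0,0],130],[[0,0,0],[0,0,0],255],[[0,0,0],[0,0,0],255],[[0,0,0],[0,0,0],255],[[0,0,0],[0,0,0],255],[[0,0,0],[0,0,0],255]]' 20
python3 go.py .6147 -.0105 .155 -5.7
python3 - <<'E'
import numpy as np
for th in np.arange(2.30,0.15,-.15):
    r=105*.15; d=[-(np.cos(th-.15)-np.cos(th))*10.5,(np.sin(th-.15)-np.sin(th))*10.5]
    print(round(th,2),'world dx %.2f dy %.2f dz %.2f'%(d[0]*.995,-d[0]*.0993,d[1]),'end z TCP-offset %.4f'%(.066+.105*np.sin(th-.15)), 'x %.4f'%(.4903+.995*(.055-.105*np.cos(th-.15))))
E
```

```text
clock: 20.15
position: [0.6154, -0.0099, 0.1551]
ee_rot: [0.999, -0.048, 0.0, -0.001]
ft_force: [0.5, -0.4, -1.3]
grip_width: 0.174
shift cm [-0.07 -0.06 -0.01] turn deg [-0.2  0.1 -0.2] pos [ 0.6154 -0.0099  0.1551] F [ 0.5 -0.4 -1.3] g 0.174 t 20.15
2.3 world dx -1.24 dy 0.12 dz 0.96 end z TCP-offset 0.1539 x 0.6022
2.15 world dx -1.37 dy 0.14 dz 0.76 end z TCP-offset 0.1615 x 0.5885
2.0 world dx -1.47 dy 0.15 dz 0.55 end z TCP-offset 0.1669 x 0.5738
1.85 world dx -1.53 dy 0.15 dz 0.32 end z TCP-offset 0.1701 x 0.5585
1.7 world dx -1.56 dy 0.16 dz 0.09 end z TCP-offset 0.1710 x 0.5429
1.55 world dx -1.56 dy 0.16 dz -0.15 end z TCP-offset 0.1695 x 0.5273
1.4 world dx -1.52 dy 0.15 dz -0.38 end z TCP-offset 0.1656 x 0.5121
1.25 world dx -1.44 dy 0.14 dz -0.61 end z TCP-offset 0.1596 x 0.4976
1.1 world dx -1.34 dy 0.13 dz -0.82 end z TCP-offset 0.1514 x 0.4843
0.95 world dx -1.20 dy 0.12 dz -1.01 end z TCP-offset 0.1413 x 0.4722
0.8 world dx -1.04 dy 0.10 dz -1.18 end z TCP-offset 0.1295 x 0.4619
0.65 world dx -0.85 dy 0.08 dz -1.32 end z TCP-offset 0.1163 x 0.4533
0.5 world dx -0.65 dy 0.06 dz -1.43 end z TCP-offset 0.1020 x 0.4469
0.35 world dx -0.43 dy 0.04 dz -1.51 end z TCP-offset 0.0869 x 0.4426
0.2 world dx -0.20 dy 0.02 dz -1.56 end z TCP-offset 0.0712 x 0.4407
```

```bash
python3 -m pendant '[[[-1.2,0.1,1.0],[0,0,0],255],[[-1.4,0.1,0.8],[0,0,0],255],[[-1.5,0.1,0.5],[0,0,0],255]]'
python3 go.py .5738 -.0065 .1779 -5.7
```

```text
clock: 20.52
position: [0.5771, -0.0061, 0.1805]
ee_rot: [0.999, -0.047, 0.005, -0.002]
ft_force: [6.3, 1.4, 2.8]
grip_width: 0.178
shift cm [-0.33 -0.04 -0.26] turn deg [-0.2  0.6 -0.3] pos [ 0.5771 -0.0061  0.1805] F [6.3 1.4 2.8] g 0.178 t 20.52
```

```bash
python3 -m pendant '[[[-1.6,0.1,0.0],[-0.2,0.6,0],255],[[-1.6,0.2,0.1],[0,0,0],255],[[-1.6,0.15,-0.1],[0,0,0],255],[[0,0,0],[0,0,0],255]]'
python3 go.py .5273 -.0018 .1805 -5.7
```

```text
clock: 21.02
position: [0.5321, -0.0015, 0.1859]
ee_rot: [0.999, -0.047, 0.007, -0.001]
ft_force: [0.9, -0.4, -6.7]
grip_width: 0.169
shift cm [-0.48 -0.03 -0.54] turn deg [-0.1  0.8 -0.3] pos [ 0.5321 -0.0015  0.1859] F [ 0.9 -0.4 -6.7] g 0.169 t 21.02
```

The bar sits about 5 mm too low in the pads. I'll open, lower and regrip, since the stiff hinge will hold the bail there.

```bash
python3 -m pendant '[[[0,0,0],[0,0,0],170],[[0,0,0],[0,0,0],170],[[0,0,0],[0,0,0],170]]'
python3 - <<'E'
from h import *
c=cam('wrist');save(c,'w10.png');P=cloud(c);z=P[...,2]
h=cv2.cvtColor(c['pixels'],cv2.COLOR_RGB2HSV)
rd=(((h[...,0]<6)|(h[...,0]>174))&(h[...,1]>150)&(h[...,2]>90)&(z>.08))
print('red',cv2.minAreaRect((P[rd][:,:2]*1000).astype(np.float32)),np.percentile(z[rd],[5,50,95,99]))
c=cam('scene');cv2.imwrite('pics/s10.png',cv2.resize(c['pixels'][100:240,220:430],None,fx=3,fy=3,interpolation=2)[...,::-1])
E
python3 go.py .532 -.002 .1812 -5.7
```

```text
clock: 21.4
position: [0.5325, -0.0017, 0.1858]
ee_rot: [0.999, -0.047, 0.007, -0.001]
ft_force: [-0.1, -0.4, -0.6]
grip_width: 0.329
red ((532.427734375, -5.289463043212891), (95.98094177246094, 15.84752368927002), 84.25066375732422) [0.17440026 0.17844256 0.18000267 0.18052637]
shift cm [-0.04 -0.03 -0.46] turn deg [-0.1  0.8 -0.3] pos [ 0.5324 -0.0017  0.1858] F [ 0.3 -0.2  0.7] g 0.332 t 21.5
```

View pics/w10.png

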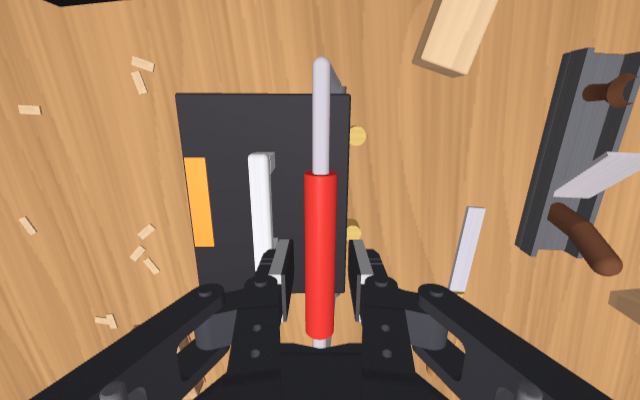

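View pics/s10.png

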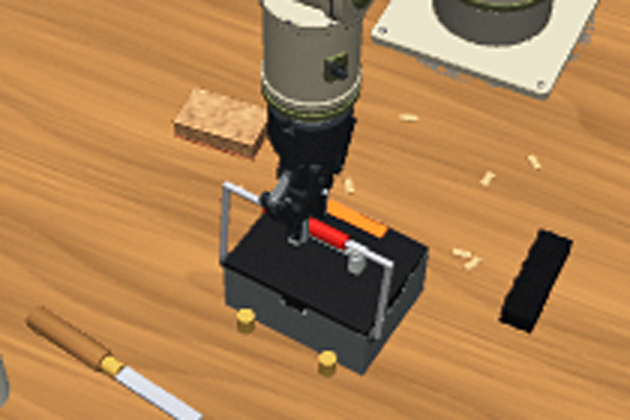

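The bail stands almost upright, with the grip centred at column 320 between the pads. Regripping lower.

```bash
python3 -m pendant '[[[0,0,-0.45],[-0.1,0.8,0],170],[[0,0,0],[0,0,0],170],[[0,0,0],[0,0,0],255],[[0,0,0],[0,0,0],255],[[0,0,0],[0,0,0],255],[[0,0,0],[0,0,0],255]]' 30
python3 go.py .5273 -.0018 .1805 -5.7
```

```text
clock: 22.25
position: [0.5325, -0.0017, 0.1809]
ee_rot: [0.999, -0.047, -0.001, 0.0]
ft_force: [-0.6, -0.3, 0.2]
grip_width: 0.168
shift cm [-0.52 -0.01 -0.04] turn deg [ 0.  -0.1 -0.3] pos [ 0.5325 -0.0017  0.1809] F [-0.6 -0.3  0.2] g 0.168 t 22.25
```

```bash
python3 -m pendant '[[[-0.5,0.05,-0.1],[0,0,0],255],[[-1.5,0.15,-0.4],[0,0,0],255],[[-1.4,0.15,-0.6],[0,0,0],255],[[0,0,0],[0,0,0],255]]'
python3 go.py .4843 .0025 .1624 -5.7
```

```text
clock: 22.75
position: [0.5003, 0.0016, 0.1716]
ee_rot: [0.999, -0.048, 0.003, -0.0]
ft_force: [1.0, 0.5, -4.9]
grip_width: 0.172
shift cm [-1.6   0.09 -0.92] turn deg [ 0.   0.4 -0.2] pos [0.5003 0.0016 0.1716] F [ 1.   0.5 -4.9] g 0.172 t 22.75
```

```bash
python3 -m pendant '[[[-1.6,0.1,-0.9],[0,0.4,0],255],[[-1.2,0.1,-1.0],[0,0,0],255],[[-1.0,0.1,-1.2],[0,0,0],255],[[0,0,0],[0,0,0],255]]'
python3 go.py .4533 .0055 .1273 -5.7
```

```text
clock: 23.25
position: [0.4638, 0.0052, 0.1414]
ee_rot: [0.999, -0.047, 0.002, -0.001]
ft_force: [2.1, 0.2, -3.4]
grip_width: 0.167
shift cm [-1.05  0.03 -1.41] turn deg [-0.1  0.3 -0.3] pos [0.4638 0.0052 0.1414] F [ 2.1  0.2 -3.4] g 0.167 t 23.25
```

```bash
python3 -m pendant '[[[-1.0,0.05,-1.4],[0,0.3,0],255],[[-0.6,0.05,-1.4],[0,0,0],255],[[-0.3,0.05,-0.8],[0,0,0],255],[[0,0,0],[0,0,0],255]]'
python3 go.py .4425 .006 .0965 -5.7
```

```text
clock: 23.75
position: [0.4455, 0.007, 0.1052]
ee_rot: [0.999, -0.047, 0.0, -0.001]
ft_force: [1.2, 0.7, -1.2]
grip_width: 0.172
shift cm [-0.3  -0.1  -0.87] turn deg [-0.1  0.  -0.3] pos [0.4455 0.007  0.1052] F [ 1.2  0.7 -1.2] g 0.172 t 23.75
```

```bash
python3 -m pendant '[[[-0.2,0,-0.4],[0,0,0],255],[[-0.1,0,-0.3],[0,0,0],255],[[0,0,0],[0,0,0],255]]'
python3 go.py .4425 .006 .0965 -5.7
```

```text
clock: 24.12
position: [0.4438, 0.0071, 0.0987]
ee_rot: [0.999, -0.047, 0.001, -0.001]
ft_force: [2.0, 1.2, -0.2]
grip_width: 0.175
shift cm [-0.13 -0.11 -0.22] turn deg [-0.1  0.1 -0.3] pos [0.4438 0.0071 0.0987] F [ 2.   1.2 -0.2] g 0.175 t 24.12
```

```bash
python3 -m pendant '[[[0,0,0],[0,0,0],180],[[0,0,0],[0,0,0],180],[[0,0,0],[0,0,0],180],[[0,0,1.5],[0,0,0],180],[[0,0,2.5],[0,0,0],180],[[0,0,1],[0,0,0],255],[[0,0,0],[0,0,0],255],[[0,0,0],[0,0,0],255],[[0,0,0],[0,0,0],255]]'
python3 - <<'E'
from h import *
c=cam('wrist');save(c,'w11.png');P=cloud(c);z=P[...,2];st()
h=cv2.cvtColor(c['pixels'],cv2.COLOR_RGB2HSV)
rd=(((h[...,0]<6)|(h[...,0]>174))&(h[...,1]>150)&(h[...,2]>90)&(z>.05)&(P[...,0]<.5))
print('red',cv2.minAreaRect((P[rd][:,:2]*1000).astype(np.float32)),np.percentile(z[rd],[5,50,95,99]))
E
python3 go.py .4425 .0065 .13 -5.7
```

```text
clock: 25.25
position: [0.4415, 0.0064, 0.1504]
ee_rot: [0.999, -0.048, -0.001, -0.0]
ft_force: [-0.4, 0.9, -0.1]
grip_width: 0.002
t 25.3 pos [0.4414 0.0063 0.1503] q [ 9.989e-01 -4.750e-02 -1.200e-03 -2.000e-04] j [-0.715 -0.013  0.602  2.071  0.007  1.084 -0.211] F [0.7 0.  0.2] g -0.0015662214406958067
red ((445.99041748046875, 21.407546997070312), (60.33064651489258, 15.45681381225586), 84.99140167236328) [0.09617237 0.10002924 0.10170158 0.10237946]
shift cm [ 0.11  0.02 -2.03] turn deg [-0.  -0.1 -0.2] pos [0.4414 0.0063 0.1503] F [0.7 0.  0.2] g -0.002 t 25.3
```

View pics/w11.png

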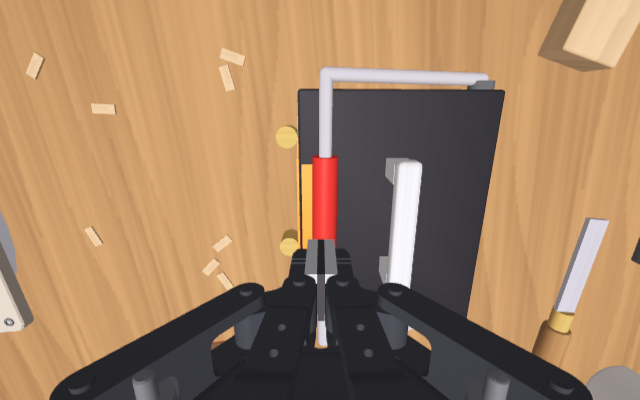

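The bar is 6 mm above its rest, with its top at about 99.5 mm against 93.5 mm. I'll press down with the closed tips, centred on column 322.

```bash
python3 -m pendant '[[[0.2,0,-1.5],[0,0,0],255],[[0,0,-1.2],[0,0,0],255],[[0,0,-0.6],[0,0,0],255],[[0,0,0],[0,0,0],255]]'
python3 go.py .4432 .0065 .1105 -5.7
```

```text
clock: 25.8
position: [0.4425, 0.0061, 0.1135]
ee_rot: [0.999, -0.048, -0.003, 0.001]
ft_force: [0.1, 0.1, 0.2]
grip_width: 0.001
shift cm [ 0.07  0.04 -0.3 ] turn deg [ 0.  -0.3 -0.2] pos [0.4425 0.0061 0.1135] F [0.1 0.1 0.2] g 0.001 t 25.8
```

```bash
python3 -m pendant '[[[0.1,0,-0.3],[0,-0.3,0],255],[[0,0,-0.2],[0,0,0],255],[[0,0,0],[0,0,0],255]]';python3 go.py .4432 .0065 .1105 -5.7; python3 -m pendant '[[[0,0,-0.3],[0,0,0],255],[[0,0,0],[0,0,0],255]]'; python3 go.py .4432 .0065 .1105 -5.7
```

```text
clock: 26.18
position: [0.444, 0.0061, 0.1112]
ee_rot: [0.999, -0.048, 0.0, -0.001]
ft_force: [-0.1, -0.3, 0.1]
grip_width: -0.002
shift cm [-0.08  0.04 -0.07] turn deg [-0.1  0.  -0.2] pos [0.444  0.0061 0.1112] F [-0.1 -0.3  0.1] g -0.002 t 26.18
clock: 26.42
position: [0.4448, 0.0061, 0.1112]
ee_rot: [0.999, -0.048, 0.0, -0.002]
ft_force: [-0.8, -0.0, 0.2]
grip_width: -0.002
shift cm [-0.16  0.04 -0.07] turn deg [-0.2  0.  -0.2] pos [0.4448 0.0061 0.1112] F [-0.8 -0.   0.2] g -0.002 t 26.43
```

```bash
python3 -m pendant '[[[-0.1,0,-0.3],[0,0,0],255],[[0,0,-0.3],[0,0,0],255]]';python3 -m pendant '[[[0,0,-0.1],[0,0,0],255],[[0,0,0],[0,0,0],255]]'; python3 -c "
from h import *
st();c=cam('wrist');save(c,'w12.png')"; python3 go.py .4432 .0065 .1105 -5.7
```

```text
clock: 26.68
position: [0.4455, 0.0062, 0.1101]
ee_rot: [0.999, -0.048, 0.001, -0.003]
ft_force: [-28.9, -3.0, 62.1]
grip_width: 0.002
clock: 26.92
position: [0.4455, 0.0061, 0.1114]
ee_rot: [0.999, -0.049, 0.001, -0.005]
ft_force: [-0.2, 0.6, 0.5]
grip_width: 0.001
t 26.925 pos [0.4455 0.0061 0.1114] q [ 9.988e-01 -4.880e-02  8.000e-04 -4.600e-03] j [-0.701  0.059  0.615  2.105 -0.051  0.986 -0.157] F [-0.2  0.6  0.5] g 0.0007038891836892119
shift cm [-0.25  0.04 -0.08] turn deg [-0.5  0.2 -0.1] pos [0.4457 0.0061 0.1113] F [-0.3  1.1  0.7] g -0.002 t 26.98
```

View pics/w12.png

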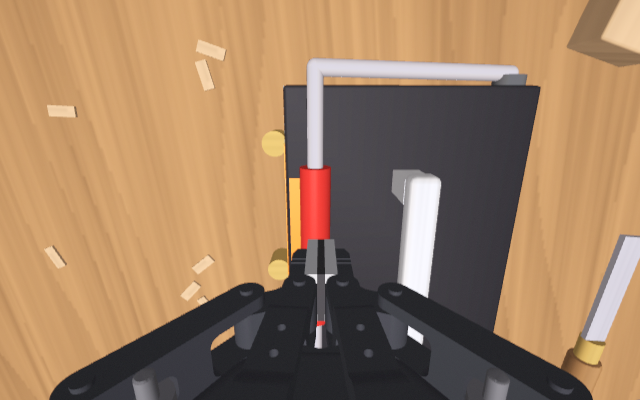

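That push peaked at 62 N at the fingertips, so the bar is down on the lid. No more pressing. I'll retract and check.

```bash
python3 -m pendant '[[[0,0,1.5],[0,0,0],255],[[0,-1,5],[0.3,0,0],255],[[0,-2,5.5],[0.3,0,0],255],[[0,-1,2],[0,0,0],255],[[0,0,0],[0,0,0],255],[[0,0,0],[0,0,0],255]]'
cat >> mv.py <<'E'
hh=(((h[...,0]<6)|(h[...,0]>174))&(h[...,1]>150)&(h[...,2]>90)&(abs(q[...,0])<.08)&(abs(q[...,1])<.06))
Q=q[hh];print('red in box frame mm',np.round((Q.min(0)+Q.max(0))*500,1),'top z',np.percentile(z[hh],[50,95,99]))
E
sed -i 's/w8.png/w13.png/' mv.py; python3 mv.py
python3 - <<'E'
from h import *
c=cam('scene');save(c,'s13.png');P=cloud(c);z=P[...,2];h=cv2.cvtColor(c['pixels'],cv2.COLOR_RGB2HSV)
r=(((h[...,0]<6)|(h[...,0]>174))&(h[...,1]>180)&(h[...,2]>100)&(abs(P[...,0]-.45)<.08)&(abs(P[...,1])<.09));print('scene red',np.round(np.percentile(P[r],[5,50,95],axis=0),4))
E
```

```text
clock: 27.72
position: [0.4454, -0.0354, 0.2586]
ee_rot: [0.999, -0.049, 0.003, -0.01]
ft_force: [-0.1, 0.1, -0.5]
grip_width: -0.002
t 27.775 pos [ 0.4453 -0.0354  0.2585] q [ 0.9988 -0.0489  0.0026 -0.0096] j [-0.685 -0.134  0.631  1.92   0.062  1.324 -0.171] F [ 0.3 -0.3  0.2] g 0.000781909785781665
plate ((501.22100830078125, 0.7116851806640625), (175.50335693359375, 110.53295135498047), 84.2525634765625) [0.07810247 0.07935843 0.08059298]
plane [-0.00314345 -0.00139665  0.07943403]
red ((442.55657958984375, 6.4548492431640625), (89.84489440917969, 15.25515079498291), 84.43388366699219) [0.09068223 0.09425175 0.09601877]
red in box frame mm [-47.9  -2.3] top z [0.09425063 0.09601779 0.09658075]
scene red [[ 0.438  -0.0316  0.0862]
 [ 0.4462  0.0103  0.0927]
 [ 0.4541  0.0489  0.097 ]]
```

View pics/w13.png

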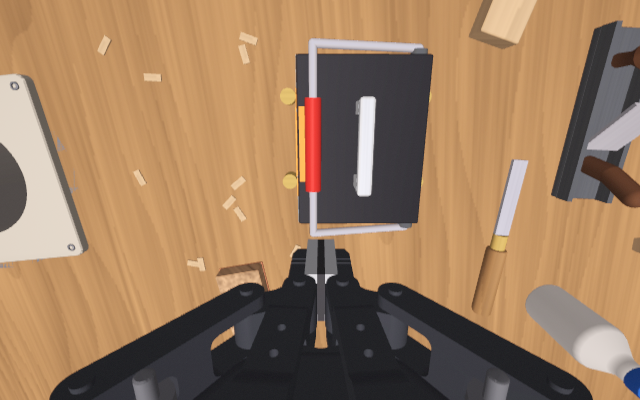

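View pics/s13.png

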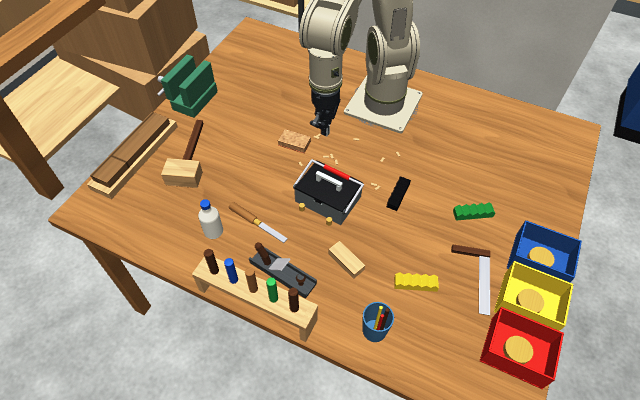

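The red grip is at 47.9 mm in front of the box centre (48 expected). Its top is about 16 mm above the lid plane within noise, so it rests on the lid. The lid plane is unchanged and nothing else has moved. Handing in.

```bash
python3 -c "
from h import *
st();print(manip.hand_in())"
```

```text
t 27.825 pos [ 0.4452 -0.0353  0.2582] q [ 0.9988 -0.0488  0.0023 -0.0094] j [-0.685 -0.134  0.631  1.92   0.062  1.324 -0.171] F [-0.  -0.7 -0.5] g -0.003293761756718205
the job is handed in; nothing more can be done
None
```

The job is done and handed in at 27.8 s. The pale toothed sample lies lengthwise on the box floor. The lid went on orange to orange with no resistance and was released, and the bail is swung over with its red grip on the lid.

**Last checks**
- **Lid:** its plate reads 79.4 mm, flat to about 0.2°. That is 78 mm once the camera's +1.3 mm bias is allowed for, so it lies flush.
- **Bail:** the red grip is 47.9 mm in front of the box centre (48 expected). It reads about 1 mm higher than a resting grip should, which is within the depth noise. The press met a hard stop there.
- **Other things on the bench:** the last scene picture shows them where they were. I compared it by eye, not by measurement.

**What went less well**
- **Regrip:** the grip slid about 5 mm in the pads partway over, so I let go and gripped it again.
- **Press force:** my final press on the bail peaked at about 62 N at the wrist. It went through the fingertips, not the gripper's body, so it should not count against the 40 N limit, and it is below the 120 N wrist limit.

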